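# Thread the spindle through the tape-roll stand

## Robot

A 6-joint arm with a two-finger parallel gripper is mounted at the origin on a cart in front of the work surface, level with it; the furniture and walls round the work are solid. World frame = base frame: x ahead of the robot, y to its left, z up, the work surface at z = 0. Lengths are in m, angles in rad, forces in N, time in s.
With the tool pointing down it reaches from about 0.325 to 0.9 m from the base axis. Payload 6.1 kg.
Tool frame: the origin (TCP) lies midway between the tips of the shut fingers; the grasp point (between the pads) lies 19 mm behind it; z points along the fingers, y is the line along which they close (so a half turn about z gives the same grasp; the last joint's range is limited). The gripper opens to 85 mm and grips with 20 to 120 N. Pads are 22 mm wide; open, the fingers measure 114 mm over their backs; the gripper's body (76 mm by 85 mm) begins 54 mm behind the grasp point. The pads swing forward as they close: fully open they stand 13 mm farther back than shut.
Start: joints at [-1.352, 0.22, 1.526, -0, 1.395, -0.126], TCP at [0.211, -0.588, 0.231] pointing down, gripper open.
Joint ranges: [-2.98, 2.98], [-0.91, 2.08], [0.09, 2.57], [-1.24, 4.39], [0.2, 2.65], [-2.68, 2.68]. Speed limits (rad/s): [2.57, 2.57, 3.01, 3.14, 3.14, 3.14].

## Interface

Orientations are given as [roll, pitch, yaw] about the fixed x, y, z axes, in that order (R = Rz(yaw) Ry(pitch) Rx(roll)).
In Python, from plant import manip, kin, eyes, finder, monitor gives the robot as it stands. Calls block until the motion is done:
- manip.movep(position, orientation): joint-space move of the TCP to a pose.
- manip.move_l(position, feed=0.15, rotation=None, max_force=None): straight line of the TCP; rotation=None keeps the orientation; feed is the mean speed in m/s. With max_force (N) it stops when the force on the tool has changed by that much, and returns True; else False.
- manip.set_joints(angles): joint-space move.
- manip.gripper_to(opening, f_grip=None): finger opening in m; f_grip is the grip in N (None keeps the last); returns when the fingers have stopped.
- manip.hold(seconds).
- kin.inverse_kinematics(position, orientation): joint angles nearest the present ones, or None.
- eyes.get_image(name): name is "side" or "top" or "wrist"; returns (picture, depth): 384x512x3 uint8, red, green, blue; 384x512 float32, m along the optical axis (not along the pixel's ray), 0 where there is no reading.
- eyes.get_calibration(name): a dict with "intrinsics" (3x3 intrinsics, pixels), "world_from_camera" (4x4, takes a point from camera to world coordinates). Camera axes: x right, y down, z forward; pixel columns grow to the right and rows downward; lengths in m; the calibration is good to about 2 mm. A picture is of the moment at which its call begins: read the wrist's pose just before it. get_calibration takes no time and is no camera call; for the wrist camera it gives the pose at the moment of the call.
A pose or a line that the arm cannot do raises manip.Unreachable and nothing moves.
- manip.job_done(): hands the job in; it is judged then, once.
Trained networks look in the newest picture that a camera, given by its name, has taken for a name from the list of things; names that differ only in an ending like _2 or _b are one class to them, and where a whole thing is asked for, a point or a joint stands for the part that bears it (a point fixed in the world has none). Each returns a list of dicts, best first, with "confidence" (0 to 1); they miss things now and then, are a little off and sometimes report something else, mostly with a low value. They report only what shows in the picture. A call takes as long as a camera call.
- finder.silhouettes(target, camera): "region" (384x512 bool, what is visible of it) and "uv" ([column, row] in pixels, amid what is visible of it).
Readings, each from a call of its own:
- monitor.read_time_s(): time.
- monitor.read_q(): joint angles.
- monitor.read_joint_velocities(): joint speeds.
- monitor.read_joint_torque(): joint torques, N m.
- monitor.read_eef_pos(): TCP position.
- monitor.read_tcp_rot(): TCP orientation.
- monitor.read_ft_force(): force on the tool from outside, world axes, zero at the start.
- monitor.read_torque(): the same for the moment, N m.
- monitor.read_opening(): finger opening in m.
- monitor.read_grasp_force(): force on a finger pad.
Only numpy, scipy, OpenCV 4.12 (cv2) and the standard library are available. Lean on these libraries where they do the work, as an engineer would, in place of code of your own. Each camera call takes 0.05 s, during which the arm holds its last target. There are 200 camera calls.

## Task

Take the knobbed steel spindle out of the grey bin and thread it, tip first, from the right-hand side through the stand's first cheek, both rolls of tape and the second cheek, until the shoulder of its knob is home against the first cheek. The rolls must stay in their cradle, and the spray can must be left standing.

Things in the scene. Friction and masses are not known exactly. Their poses are not given: they have to be found in the camera images.
- spindle: Steel spindle with a black knob, 130 g. Origin on its axis at the knob's shoulder, +y along the axis to the tip. Shank 12 mm thick, y = 0 to 142 mm, tapering to 5 mm at y = 160; knob 26 mm thick, y = -34 to 0. Centre of mass near y = 72 mm. In the bin it lies level, axis 30 mm above the table, and is lifted by the shank (free from y = 10 to 105 mm); it may roll about its axis.
- spindle_tip (a point): the point of the spindle's tapered end, on its axis
- knob (a point): Centre of the knob, on the axis, 17 mm behind the shoulder. In the bin, fingers cannot get beside the knob. Fingers on the shank cannot pass the first cheek: with some 100 mm pushed in, the spindle can be let go, rests in the holes, and is taken again by the knob to bring it home.
- bin: Fixed open grey bin, 170 x 220 x 40 mm high, walls and floor 5 mm; origin at the centre of its underside. The spindle lies on its line x = 0, tip to +y, shoulder near y = -65 mm. Knob pocket: two 10 mm blocks 48 mm high, 32 mm apart, y = -105 to -64. Shank rest at y = 49 to 61, 36 mm high, 40 wide. A drill bit lies at x = 68 mm, a 54 mm disc at x = -50, y = 60.
- stand: Fixed tape-roll stand, base 120 x 125 x 10 mm; origin at the centre of its underside, z up, y along the holes' common axis, 58 mm above the table. Two upright cheeks 10 mm thick, 70 mm wide, tops 80 mm above the table, outer faces at y = -52.5 (first cheek) and +52.5 mm (second), each with an 20 mm hole. Two bars between them cradle the rolls, cores in line with the holes.
- near_hole (a point): Centre of the hole in the outer face of the first cheek (stand's -y side, on the robot's right); axes as the stand's. The spindle goes in here, towards the stand's +y.
- far_hole (a point): centre of the hole in the outer face of the second cheek; its axes are those of the stand
- roll_near: Loose roll of beige tape beside the first cheek: outer diameter 64 mm, 38 mm wide, core hole 22 mm, 80 g; origin at its centre, y along its axis. Its top is 90 mm above the table
- roll_far: The same kind of roll, beside the second cheek
- spray_can: Slim spray can, diameter 52 mm, 151 mm high, standing loose on the table; origin at the centre of its underside, z up

How it is judged:
At the end, for the whole second after the job is handed in: Spindle at rest through both cheeks and rolls: knob shoulder within 5 mm of the first cheek and 6 mm of its hole's centre in x and z, tip at least 30 mm beyond the second cheek, axis within 0.08 rad of the stand's; both rolls' centres within 8 mm of the holes' axis in x and z (y of spindle in the frame of near_hole above -0.005 m and x of spindle in the frame of near_hole between -0.006 and 0.006 m and z of spindle in the frame of near_hole between -0.006 and 0.006 m and y of spindle_tip in the frame of far_hole above 0.03 m and angle between the y axis of spindle and the y axis of stand, either way round below 0.08 rad and x of roll_near in the frame of near_hole between -0.008 and 0.008 m and z of roll_near in the frame of near_hole between -0.008 and 0.008 m and x of roll_far in the frame of far_hole between -0.008 and 0.008 m and z of roll_far in the frame of far_hole between -0.008 and 0.008 m and linear speed of spindle below 0.02 m/s); the robot touches nothing.
It fails at once if a roll is knocked or lifted out of its cradle (25 mm from where it lay) (distance of any of roll_near, roll_far from where it was at the start of the episode above 0.025 m).
It fails at once if the spray can is tipped over (angle between spray_can's own z axis and vertical above 0.5 rad).
It also fails if it takes over 58 s, if anything falls off the work surface, if the arm or the gripper's body presses on something with over 40 N, if the wrist force passes 120 N, or if a joint passes its speed limit or range.

## Working session

There is one attempt and no reset: what is moved stays moved. The work goes in short steps, each a Python script; the robot and the scene stay as the last script left them, time stands still between calls to the robot, and variables do not carry over. Pictures are saved under pics/ and viewed, at most 10 in all, crops included, and the job is handed in when it is done.

```bash
ls; mkdir -p pics; cat > h.py <<'E'
import numpy as np, cv2
from plant import manip, kin, eyes, finder, monitor
def cloud(name, depth, cal=None):
    c=cal or eyes.get_calibration(name); K=np.array(c["intrinsics"]);T=np.array(c["world_from_camera"])
    v,u=np.indices(depth.shape)
    p=np.stack([(u-K[0,2])/K[0,0]*depth,(v-K[1,2])/K[1,1]*depth,depth],-1)
    w=p@T[:3,:3].T+T[:3,3]; w[depth<=0]=np.nan
    return w
E
python3 - <<'E'
from h import *
ims=[]
for n in ("top","side"):
    im,d=eyes.get_image(n); np.savez(f"{n}0.npz",im=im,d=d); W=cloud(n,d)
    c=eyes.get_calibration(n); print(n,np.round(c["world_from_camera"],3).tolist(),np.round(c["intrinsics"],1).tolist())
    cv2.imwrite(f"pics/{n}0.png",cv2.resize(im[:,:,::-1],(800,600)))
    for t in ("spindle","knob","bin","stand","roll_near","roll_far","spray_can"):
        for r in finder.silhouettes(t,n)[:2]:
            m=r["region"]; w=W[m]; w=w[~np.isnan(w[:,0])]
            print(t,round(r["confidence"],2),np.round(r["uv"]),m.sum(),np.round(np.median(w,0),3) if len(w) else None, np.round(np.percentile(w,[2,98],axis=0),3).tolist() if len(w) else None)
print(monitor.read_time_s())
E
```

```text
pics
plant.py
top [[-0.014, -0.998, 0.067, 0.402], [-1.0, 0.014, -0.009, 0.001], [0.008, -0.067, -0.998, 1.145], [0.0, 0.0, 0.0, 1.0]] [[422.0, 0.0, 254.4], [0.0, 422.0, 196.3], [0.0, 0.0, 1.0]]
spindle 0.7 [370. 158.] 352 [ 0.583 -0.322  0.038] [[0.568, -0.384, 0.031], [0.592, -0.209, 0.047]]
knob 0.66 [366. 157.] 432 [ 0.585 -0.311  0.037] [[0.569, -0.384, 0.005], [0.596, -0.204, 0.046]]
bin 0.67 [361. 151.] 4843 [ 0.596 -0.298  0.008] [[0.5, -0.395, 0.002], [0.67, -0.177, 0.047]]
bin 0.19 [369. 155.] 413 [ 0.584 -0.322  0.037] [[0.569, -0.384, 0.007], [0.595, -0.206, 0.047]]
stand 0.63 [166. 174.] 1331 [0.538 0.227 0.012] [[0.499, 0.177, 0.006], [0.616, 0.296, 0.084]]
roll_near 0.82 [167. 164.] 433 [0.555 0.216 0.085] [[0.526, 0.195, 0.013], [0.599, 0.239, 0.093]]
roll_far 0.9 [150. 165.] 432 [0.554 0.256 0.086] [[0.528, 0.235, 0.013], [0.586, 0.277, 0.093]]
spray_can 0.79 [130. 238.] 523 [0.381 0.289 0.119] [[0.358, 0.277, 0.023], [0.403, 0.315, 0.153]]
side [[-0.377, 0.434, -0.818, 1.683], [0.926, 0.177, -0.333, 0.469], [0.001, -0.884, -0.468, 0.739], [0.0, 0.0, 0.0, 1.0]] [[487.5, 0.0, 252.0], [0.0, 487.5, 191.9], [0.0, 0.0, 1.0]]
bin 0.94 [128. 193.] 412 [ 0.606 -0.385  0.037] [[0.499, -0.435, 0.004], [0.908, -0.144, 0.212]]
0.8
```

View pics/top0.png

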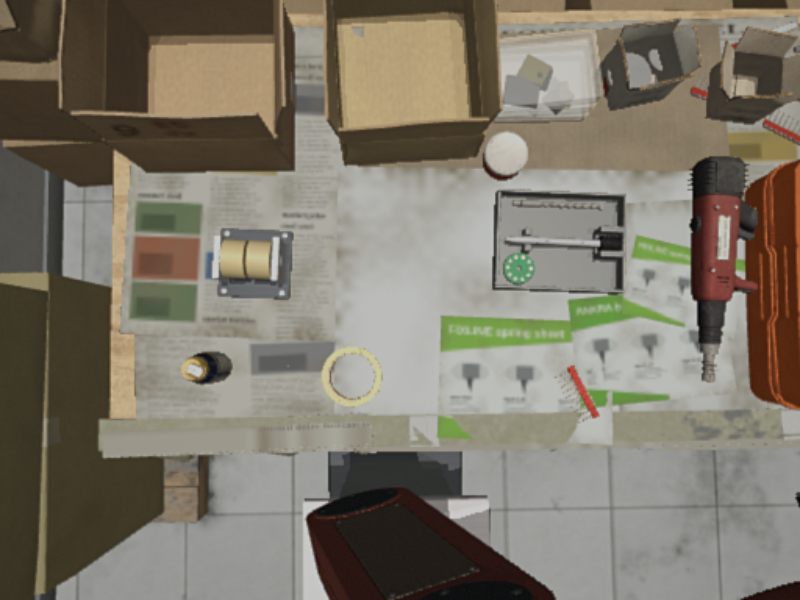

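View pics/side0.png

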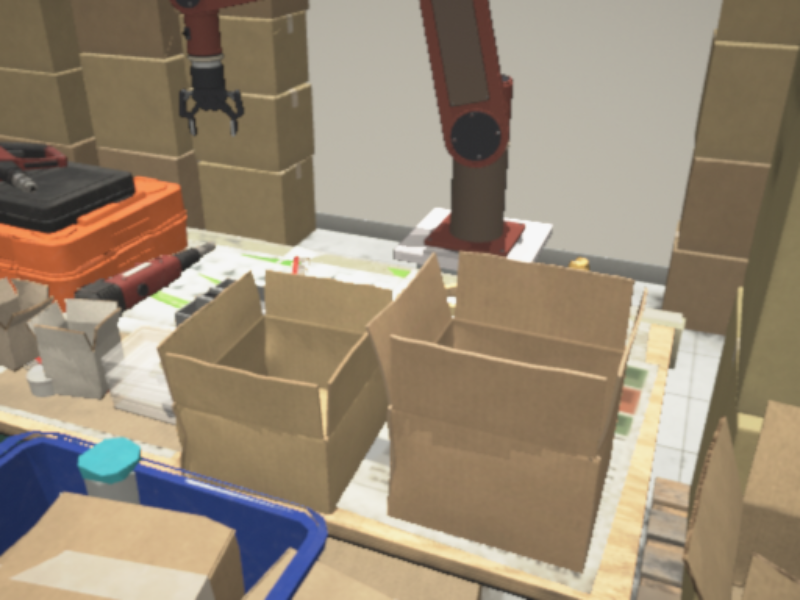

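Top view: the spindle lies at about (505–620, 240) with its knob at (612, 240), tip to the left (+y). The stand is at (255, 263) and the can at (205, 367). In the side view the work is hidden by the boxes. Next are wrist views over the bin.

```bash
cat >> h.py <<'E'
def snap(tag,targets):
    c=eyes.get_calibration("wrist"); im,d=eyes.get_image("wrist"); W=cloud("wrist",d,c)
    S={}
    for t in targets:
        r=finder.silhouettes(t,"wrist")
        if r: S[t]=r[0]["region"]; print(tag,t,round(r[0]["confidence"],2),np.round(r[0]["uv"]),S[t].sum())
    np.savez(f"{tag}.npz",im=im,d=d,W=W,K=c["intrinsics"],T=c["world_from_camera"],**S)
    cv2.imwrite(f"pics/{tag}.png",im[:,:,::-1])
    return im,W,S
E
python3 - <<'E'
from h import *
c=eyes.get_calibration("wrist"); T=np.array(c["world_from_camera"])
print(np.round(c["world_from_camera"],3).tolist(),monitor.read_tcp_rot(),monitor.read_eef_pos())
for s in (1,-1):
    q=kin.inverse_kinematics([.585,-.29,.27],[np.pi,0,s*np.pi/2]); print(s,q)
    q=kin.inverse_kinematics([.555,.1,.06],[np.pi,0,s*np.pi/2]); print(s,q)
Wt=cloud("top",np.load("top0.npz")["d"])
for n,lo,hi in(("boxes",.15,.6),):
    m=(Wt[...,2]>lo)&(Wt[...,2]<hi)&(Wt[...,0]>.5)&(Wt[...,1]>-.4)&(Wt[...,1]<.5); print(np.nanpercentile(Wt[m],[0.5,50,99.5],axis=0).round(3))
E
```

```text
[[0.338, -0.905, -0.259, 0.277], [-0.941, -0.325, -0.093, -0.565], [0.001, 0.275, -0.961, 0.374], [0.0, 0.0, 0.0, 1.0]] [ 3.14157230e+00 -6.86621450e-06  3.44802707e-01] [ 0.21127078 -0.58820036  0.23131148]
1 [-0.58089501  0.26544639  1.40084401  0.          1.47530225 -0.58089501]
1 [ 3.84349520e-02  2.63156237e-01  1.82101184e+00 -4.44089210e-16
  1.05742458e+00  3.84349520e-02]
-1 [-5.80895010e-01  2.65446392e-01  1.40084401e+00 -4.44089210e-16
  1.47530225e+00  2.56069764e+00]
-1 None
[[ 0.715 -0.16   0.151]
 [ 0.761  0.291  0.212]
 [ 0.936  0.44   0.292]]
```

```bash
python3 - <<'E'
from h import *
R=[np.pi,0,np.pi/2]
manip.gripper_to(.05)
manip.movep([.585,-.29,.22],R)
snap("b1",["spindle","knob","bin"])
manip.move_l([.56,-.25,.20],feed=.2)
snap("b2",["spindle","knob","bin"])
print(monitor.read_time_s())
a,b=cv2.imread("pics/b1.png"),cv2.imread("pics/b2.png")
cv2.imwrite("pics/b12.png",cv2.resize(np.hstack([a,b]),(800,300)))
for n in("b1","b2"):
    z=np.load(n+".npz")
    for t in("spindle","knob","bin"):
        if t in z: w=z["W"][z[t]]; w=w[~np.isnan(w[:,0])]; print(n,t,np.percentile(w,[2,50,98],axis=0).round(3).tolist())
E
```

```text
b1 spindle 0.67 [258. 178.] 2616
b1 knob 0.71 [260. 180.] 2470
b1 bin 0.57 [270. 150.] 29456
b2 spindle 0.65 [281. 225.] 2479
b2 knob 0.76 [283. 229.] 2326
b2 bin 0.67 [281. 190.] 28314
3.7917
b1 spindle [[0.568, -0.383, 0.006], [0.585, -0.302, 0.036], [0.594, -0.201, 0.044]]
b1 knob [[0.569, -0.383, 0.031], [0.585, -0.302, 0.036], [0.594, -0.202, 0.044]]
b1 bin [[0.503, -0.393, 0.004], [0.596, -0.276, 0.006], [0.671, -0.178, 0.047]]
b2 spindle [[0.569, -0.382, 0.03], [0.584, -0.302, 0.036], [0.593, -0.2, 0.044]]
b2 knob [[0.569, -0.381, 0.031], [0.584, -0.307, 0.036], [0.593, -0.201, 0.044]]
b2 bin [[0.504, -0.391, 0.004], [0.584, -0.274, 0.006], [0.671, -0.178, 0.048]]
```

View pics/b12.png

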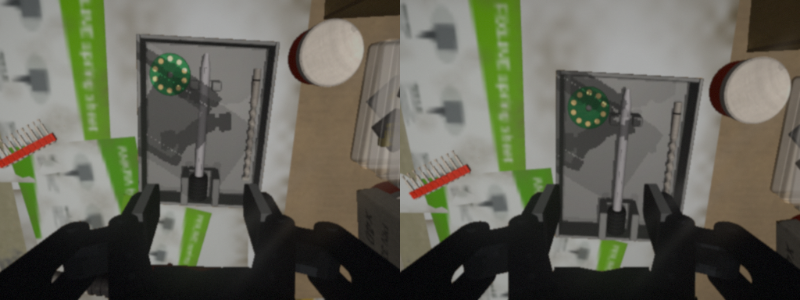

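The wrist views show the spindle at about (203, 55–200) in the left picture and (622, 90–230) in the right. The knob is at the bottom in its pocket and the fingers are clear on both sides.

```bash
python3 - <<'E'
from h import *
for n in("b1","b2"):
    z=np.load(n+".npz"); w=z["W"][z["spindle"]]
    w=w[(w[:,2]>.031)&(w[:,1]>-.335)&(w[:,1]<-.225)]
    yb=np.linspace(-.33,-.23,11); c=[]
    for a,b in zip(yb[:-1],yb[1:]):
        s=w[(w[:,1]>=a)&(w[:,1]<b)]; lo,hi=np.percentile(s[:,0],[3,97]); c.append([(a+b)/2,(lo+hi)/2,hi-lo,np.percentile(s[:,2],95)])
    c=np.array(c).round(4); print(c.tolist()); p=np.polyfit(c[:,0],c[:,1],1); print("slope",p[0],"x@-.286",np.polyval(p,-.286))
    al=z["W"][z["spindle"]]; al=al[(al[:,2]>.022)]; print("y range",np.nanmax(al[:,1]),np.nanmin(al[:,1]))
    k=al[al[:,2]>.0395]; print("knob y max/min",np.percentile(k[:,1],[1,50,99]),k[:,0].mean(),np.percentile(k[:,2],95))
E
```

```text
[[-0.325, 0.5827, 0.0106, 0.0369], [-0.315, 0.5827, 0.0105, 0.0373], [-0.305, 0.5838, 0.0104, 0.0371], [-0.295, 0.5843, 0.0114, 0.0373], [-0.285, 0.5848, 0.0102, 0.0374], [-0.275, 0.5854, 0.0112, 0.0371], [-0.265, 0.5862, 0.0107, 0.0371], [-0.255, 0.5866, 0.0106, 0.0373], [-0.245, 0.5874, 0.0109, 0.0373], [-0.235, 0.5884, 0.0108, 0.0372]]
slope 0.06333333333333376 x@-.286 0.5848499999999998
y range -0.1936349598546057 -0.3916674214003899
knob y max/min [-0.3855298  -0.36844889 -0.35254915] 0.5793438939734362 0.04438762199464303
[[-0.325, 0.5824, 0.0097, 0.0374], [-0.315, 0.5828, 0.0102, 0.0372], [-0.305, 0.5831, 0.0092, 0.0371], [-0.295, 0.5839, 0.0109, 0.037], [-0.285, 0.5848, 0.011, 0.037], [-0.275, 0.585, 0.0099, 0.0373], [-0.265, 0.5856, 0.0097, 0.037], [-0.255, 0.5863, 0.0096, 0.0372], [-0.245, 0.5868, 0.0104, 0.0372], [-0.235, 0.5879, 0.0113, 0.0371]]
slope 0.05987878787878937 x@-.286 0.5845007272727271
y range -0.193251288253249 -0.3859056921293974
knob y max/min [-0.38535782 -0.36809507 -0.35256397] 0.5791714894976776 0.04424953284884606
```

```bash
python3 - <<'E'
from h import *
a=-.0615; R=[np.pi,0,np.pi/2+a]; g=[.5827,-.317]
manip.movep([*g,.09],R)
print(manip.move_l([*g,.012],feed=.08,max_force=15))
manip.gripper_to(.0,f_grip=80)
print(monitor.read_opening(),monitor.read_grasp_force(),monitor.read_eef_pos())
print(manip.move_l([*g,.25],feed=.15),monitor.read_opening(),monitor.read_ft_force())
R=[np.pi,0,np.pi/2]
manip.movep([.53,.15,.25],R)
snap("s1",["stand","roll_near","roll_far","spindle"])
manip.move_l([.58,.18,.25],feed=.15)
snap("s2",["stand","roll_near","roll_far","spindle"])
print(monitor.read_time_s())
a,b=cv2.imread("pics/s1.png"),cv2.imread("pics/s2.png")
cv2.imwrite("pics/s12.png",cv2.resize(np.hstack([a,b]),(800,300)))
E
```

```text
False
0.009668503277843018 78.0603101849556 [ 0.58308316 -0.31725044  0.01274561]
False 0.00926154314907676 [ 0.16939913 -0.492715   -0.94786395]
s1 stand 0.74 [306.  77.] 5086
s1 roll_near 0.73 [295.  98.] 1895
s1 spindle 0.76 [256. 157.] 10270
s2 stand 0.58 [219. 111.] 5080
s2 roll_near 0.7 [222. 132.] 1662
s2 roll_far 0.88 [220.  89.] 1629
s2 spindle 0.94 [257. 156.] 10290
10.4417
```

View pics/s12.png

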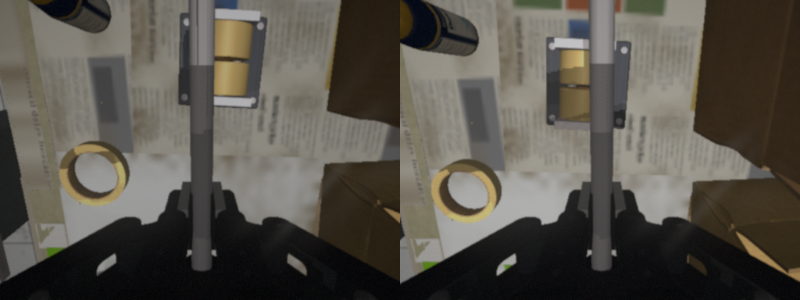

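The spindle is held and runs up the picture at column 201 (left) and 601 (right). The stand is at about (225, 60) and (588, 83), partly hidden by the spindle. Next I compute the stand's pose and the spindle's tilt in the hand.

```bash
python3 - <<'E'
from h import *
for n in("s1","s2"):
    z=np.load(n+".npz"); W=z["W"]
    w=W[z["spindle"]]; w=w[w[:,2]>.2]
    y0=np.nanmin(w[:,1]);c=[]
    for a in np.arange(y0,np.nanmax(w[:,1]),.012):
        s=w[(w[:,1]>=a)&(w[:,1]<a+.012)]
        if len(s)<20: continue
        lo,hi=np.percentile(s[:,0],[3,97]); c.append([a+.006,(lo+hi)/2,hi-lo,np.percentile(s[:,2],90)])
    print(n,"spindle",np.array(c).round(4).tolist())
    m=(W[...,1]>.12)&(W[...,1]<.36)&(W[...,0]>.45)&(W[...,0]<.66)
    for nm,lo,hi in(("cheektops",.0765,.0835),("base",.006,.014),("rolltop",.0865,.094)):
        k=(m&(W[...,2]>lo)&(W[...,2]<hi)).astype(np.uint8)
        num,lab,st,ce=cv2.connectedComponentsWithStats(k)
        for i in range(1,num):
            if st[i,4]>60:
                q=W[lab==i]; r=cv2.minAreaRect((q[:,:2]*1000).astype(np.float32)); print(n,nm,st[i].tolist(),np.round(r[0],1),np.round(r[1],1),round(r[2],1),np.round(np.median(q,0),4),np.percentile(q[:,:2],[1,99],axis=0).round(4).tolist())
E
```

```text
s1 spindle [[0.1183, 0.5306, 0.0161, 0.274], [0.1303, 0.5305, 0.0099, 0.2742], [0.1423, 0.5305, 0.0089, 0.2742], [0.1543, 0.5306, 0.0087, 0.2741], [0.1663, 0.5306, 0.0109, 0.274], [0.1783, 0.5308, 0.0111, 0.274], [0.1903, 0.5307, 0.0108, 0.2739], [0.2023, 0.5307, 0.0108, 0.2738], [0.2143, 0.5306, 0.0107, 0.2738], [0.2263, 0.5307, 0.0109, 0.2738], [0.2383, 0.5307, 0.0108, 0.2737], [0.2503, 0.5307, 0.0111, 0.2735]]
s1 cheektops [275, 11, 58, 17, 785] [570.4 285.5] [10.6 50. ] 86.6 [0.5702 0.2853 0.0801] [[0.5458, 0.2796], [0.5948, 0.2911]]
s1 cheektops [304, 29, 17, 46, 291] [581.7 258.1] [38.5 10.8] 79.9 [0.5818 0.2582 0.0802] [[0.5754, 0.24], [0.5859, 0.2767]]
s1 cheektops [306, 79, 10, 43, 247] [579.3 216.9] [37.1  8.3] 86.5 [0.58   0.2165 0.0802] [[0.5762, 0.1984], [0.5835, 0.2349]]
s1 cheektops [274, 123, 48, 13, 521] [568.2 190.6] [10.1 44.9] 87.2 [0.5679 0.191  0.0802] [[0.5462, 0.1854], [0.5899, 0.1964]]
s1 base [228, 16, 15, 119, 1508] [505.4 240.9] [124.3  16.4] 89.0 [0.5057 0.2395 0.0101] [[0.4966, 0.1803], [0.5127, 0.3017]]
s1 base [274, 21, 68, 118, 1927] [605.9 226.6] [13
[... 1053 characters left out ...]
 8.3] 85.6 [0.534  0.2198 0.0802] [[0.5304, 0.2008], [0.5383, 0.2374]]
s2 cheektops [197, 154, 46, 13, 498] [542.5 192. ] [10.4 43.8] 87.1 [0.5425 0.1922 0.0802] [[0.5207, 0.1863], [0.5642, 0.1978]]
s2 base [187, 47, 28, 113, 1822] [514.4 241.5] [124.2  31.3] 86.5 [0.5083 0.2428 0.0101] [[0.4966, 0.1827], [0.5237, 0.302]]
s2 base [273, 52, 23, 113, 1979] [606.8 236.2] [124.7  22.3] 87.2 [0.6077 0.2456 0.0101] [[0.5975, 0.176], [0.6192, 0.297]]
s2 rolltop [216, 63, 26, 46, 1023] [553.7 260.2] [38.  22.8] 88.0 [0.5551 0.2601 0.0895] [[0.5437, 0.2414], [0.5649, 0.2783]]
s2 rolltop [216, 113, 27, 42, 1026] [552.8 217.9] [37.8 24.6] 89.1 [0.5541 0.2181 0.0894] [[0.5418, 0.1995], [0.5651, 0.2367]]
```

```bash
cat >> h.py <<'E'
yaw=-.0515; d=np.array([np.sin(-yaw),np.cos(yaw),0]); hole=np.array([.5550,.1864,.058]); RS=[np.pi,0,np.pi/2+yaw]
def tcp(t,s,dz=0): # tip depth t past near face, grasp at spindle coordinate s
    p=hole+d*(t-.160+s); p[2]+=-.0176+dz; return p
E
python3 - <<'E'
from h import *
p=tcp(-.03,.035,.0005)
manip.movep([p[0],p[1],.2],RS)
print(manip.move_l(p,feed=.12))
e=monitor.read_eef_pos(); print("err",np.round(np.array(e)-p,4))
snap("i0",["spindle"])
for t in(.03,.07,.108):
    h=manip.move_l(tcp(t,.035,.0005),feed=.05,max_force=10)
    print(t,h,np.round(np.array(monitor.read_eef_pos())-tcp(t,.035,.0005),4),np.round(monitor.read_ft_force(),1))
    if h: break
snap("i1",["spindle","roll_near","roll_far","stand"])
print(monitor.read_time_s(),monitor.read_opening())
a,b=cv2.imread("pics/i0.png"),cv2.imread("pics/i1.png")
cv2.imwrite("pics/i01.png",cv2.resize(np.hstack([a,b]),(800,300)))
E
```

```text
False
err [ 0.0008 -0.0001  0.0009]
i0 spindle 0.81 [258. 158.] 10082
0.03 False [ 0.     -0.0003 -0.    ] [-0.8  0.1 -1.9]
0.07 False [-0.0001 -0.0001 -0.0001] [ 0.1 -0.5 -1. ]
0.108 False [-0.0001 -0.0001 -0.0001] [ 0.1  0.1 -0.7]
i1 spindle 0.59 [259. 299.] 2820
i1 roll_far 0.78 [258.  48.] 17554
i1 stand 0.61 [239. 104.] 18738
16.1583 0.009315734913674172
```

View pics/i01.png

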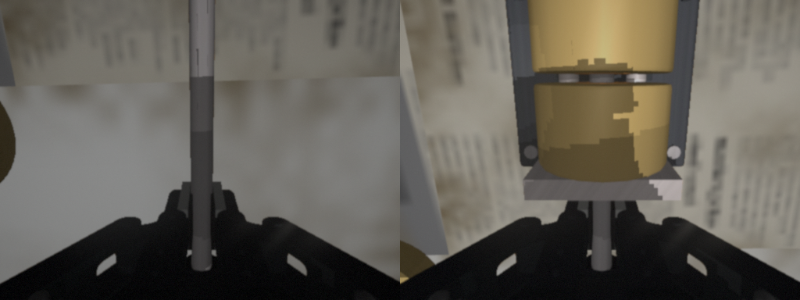

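The right picture shows the spindle in the first cheek, entering at (601, 200), centred, and almost force-free. Next I lower it, let go, and take it again by the knob.

```bash
python3 - <<'E'
from h import *
print(manip.move_l(tcp(.108,.035,-.003),feed=.02,max_force=5))
manip.gripper_to(.05); manip.hold(.4)
print(manip.move_l(tcp(.108,-.017,-.003),feed=.08,max_force=8))
snap("k0",["spindle","knob"])
manip.gripper_to(0,f_grip=50)
print(monitor.read_opening(),monitor.read_grasp_force(),np.round(monitor.read_ft_force(),1),monitor.read_time_s())
snap("k1",["spindle","knob"])
a,b=cv2.imread("pics/k0.png"),cv2.imread("pics/k1.png")
cv2.imwrite("pics/k01.png",cv2.resize(np.hstack([a,b]),(800,300)))
E
```

```text
False
False
k0 spindle 0.56 [256. 239.] 9090
k0 knob 0.8 [257. 240.] 9237
0.02480713276404277 48.95918168127537 [-0.4  1.   0.7] 18.6417
k1 spindle 0.73 [257. 239.] 8978
k1 knob 0.84 [263. 240.] 9246
```

View pics/k01.png

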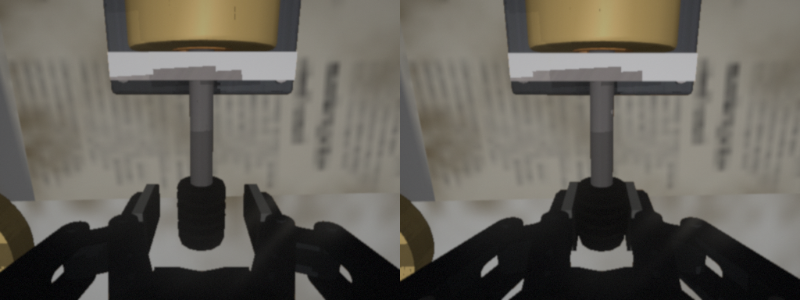

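The right picture shows the knob held between the pads at (601, 215), with the shank entering the cheek at (601, 85). Next I push it home.

```bash
python3 - <<'E'
from h import *
print(manip.move_l(tcp(.108,-.017,0),feed=.02,max_force=8))
for t in(.13,.15,.165):
    p=tcp(t,-.017,0); h=manip.move_l(p,feed=.03,max_force=15)
    e=np.array(monitor.read_eef_pos()); print(t,h,"t now",round(t+(e-p)@d,4),np.round(e-p,4),np.round(monitor.read_ft_force(),1),monitor.read_opening())
    if h: break
snap("f0",["spindle","knob","roll_near","roll_far"])
print(monitor.read_time_s())
E
```

```text
False
0.13 False t now 0.13 [-0. -0. -0.] [-0.3 -0.9 -1.6] 0.024409781272115787
0.15 False t now 0.15 [-0.0001  0.     -0.0001] [-0.4 -0.9 -1.8] 0.024686097769427005
0.165 True t now 0.1609 [-0.0006 -0.0041 -0.0006] [ 1.  -1.1 -0.9] 0.024640123295457145
f0 spindle 0.66 [258. 286.] 3647
f0 knob 0.75 [259. 286.] 3647
f0 roll_near 0.94 [258. 171.] 21163
f0 roll_far 0.78 [260.  51.] 18411
21.4917
```

View pics/f0.png

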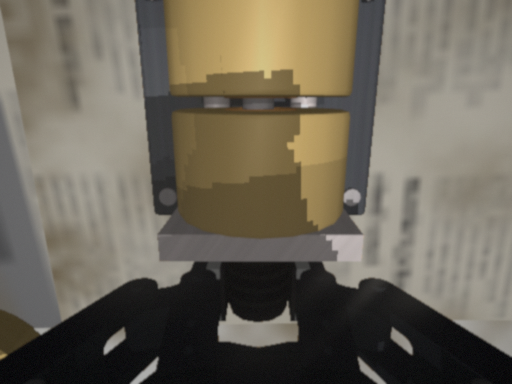

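The knob sits against the first cheek at (258, 262), with contact at a depth of 160.9 mm, and both rolls are in place. Next I lower, release, retreat and check.

```bash
python3 - <<'E'
from h import *
p=np.array(monitor.read_eef_pos())
print(manip.move_l(p-[0,0,.003],feed=.02,max_force=5))
manip.gripper_to(.05); manip.hold(.3)
print(manip.move_l(p-d*.02+[0,0,.15],feed=.12,max_force=8))
manip.move_l([.52,.19,.24],feed=.15)
im,W,S=snap("g0",["knob","spindle","roll_near","roll_far","stand"])
w=W[S["knob"]] if "knob" in S else W[S["spindle"]]
r=(w-hole)@np.array([[d[1],-d[0],0],d,[0,0,1]]).T
print("knob in hole frame",np.nanpercentile(r,[3,50,97],axis=0).round(4))
for k in("roll_near","roll_far"):
    if k in S:
        r=(W[S[k]]-hole)@np.array([[d[1],-d[0],0],d,[0,0,1]]).T; print(k,np.nanpercentile(r,[2,50,98],axis=0).round(4))
print(monitor.read_time_s())
E
```

```text
True
False
g0 knob 0.93 [296.  56.] 1450
g0 spindle 0.9 [294.  56.] 1564
g0 roll_near 0.96 [294. 139.] 2872
g0 roll_far 0.75 [294.  97.] 3073
g0 stand 0.59 [271. 119.] 6789
knob in hole frame [[-0.0118 -0.0315 -0.005 ]
 [-0.001   0.1083  0.002 ]
 [ 0.0109  0.1521  0.0097]]
roll_near [[-0.0305  0.0137 -0.0044]
 [-0.0027  0.0335  0.028 ]
 [ 0.0282  0.0503  0.033 ]]
roll_far [[-0.03    0.0553  0.0054]
 [-0.0025  0.0739  0.0285]
 [ 0.0288  0.0921  0.0329]]
24.7417
```

View pics/g0.png

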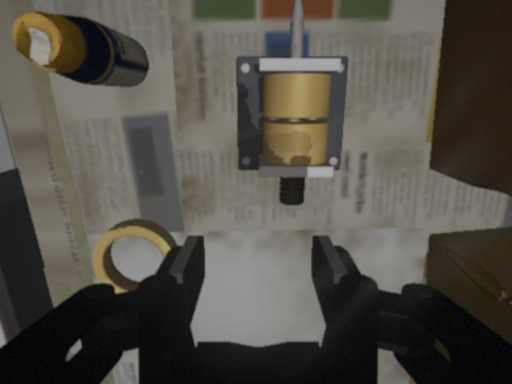

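Picture: the tip protrudes beyond the second cheek at (297, 5–57), and the knob is against the first cheek at (292, 178–203). The can is standing. Next come precise seating numbers.

```bash
python3 - <<'E'
from h import *
z=np.load("g0.npz"); M=np.array([[d[1],-d[0],0],d,[0,0,1]])
r=(z["W"][z["spindle"]|z["knob"]]-hole)@M.T
k=r[(r[:,1]<-.002)&(r[:,2]>-.02)]; print("knob y",np.percentile(k[:,1],[.5,2,98]).round(4),"x",np.percentile(k[:,0],[2,98]).round(4),"ztop",np.percentile(k[:,2],97).round(4))
for a in(.107,.117,.127):
    f=r[(r[:,1]>a)&(r[:,1]<a+.01)&(r[:,2]>-.02)]; print(a,len(f),np.percentile(f[:,0],[3,97]).round(4),np.percentile(f[:,2],95).round(4))
print("tip",np.nanmax(r[r[:,2]>-.02][:,1]))
E
```

```text
knob y [-0.0332 -0.0326 -0.005 ] x [-0.0133  0.0115] ztop 0.01
0.107 150 [-0.006   0.0052] 0.0025
0.117 154 [-0.0062  0.0047] 0.0027
0.127 163 [-0.0063  0.0052] 0.0028
tip 0.15497550106036867
```

```bash
python3 -c "
from h import *
print(manip.job_done(),monitor.read_time_s())"
```

```text
the job is handed in; nothing more can be done
the job is handed in; nothing more can be done
```

The job is handed in: the spindle is threaded through both cheeks and both rolls with its knob home against the first cheek (shoulder within about 1 mm, axis about 3 mm below the hole centre). The rolls are still in their cradle and the can is standing; I saw no verdict from the judging.

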